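Clamp the repaired case, try its lid and hold it open

TASK

Crank the bench clamp clockwise (seen from above) until its pad bears firmly on the board under the metal case. Then, with the thumb slide still where it is, tug the lid up by its bar to learn whether the catch holds it; if it is caught, let the lid down and push the thumb slide fully home to free it. Raise the lid by its bar past 45 degrees and finish while holding it open there, the case still clamped in its place and the things round about left alone.

Things in the scene. Friction and masses are not known exactly. Their poses are not given: they have to be found in the camera images.
- clamp: Grey screw clamp bolted to the bench, never moves. Origin on the bench under its vertical screw; its z is up. A pillar (26 mm thick, 112 mm high) stands 62 mm to the -y side of the screw and an arm reaches from it over the screw; the case lies on the +y side.
- crank_grip (a point): Point to grip on the crank: an upright, round, freely spinning black knob, 18 mm across and 40 mm tall (22 mm of it below this point, 18 mm above), 45 mm from the screw axis. It orbits at constant height (154 mm above the bench); the flat crank arm lies 24 mm and more below this point.
- crank (a joint): Crank angle, rad, growing clockwise from above (tightening), 0 to 11.5; at 0 the arm points along the clamp's -x. A turn lowers the pad 10 mm; the crank turns in place and stays where left. Takes 3 to 5 N at the knob. The pad touches at about 8.2 rad, then its spring presses 8 N per mm: 10 rad gives about 24 N, which is firm.
- pad: Round steel pad of the clamp, 24 mm across, 7 mm thick, under the screw; origin at the centre of its underside. It moves straight down as the crank is turned.
- case: Loose metal case with hinged lid on a wooden board 12 mm thick, whose 70 mm wide tongue lies under the pad. Origin under the board at the box's centre, z up, x from the latch (front) to the hinge (back), y left. Box 100 (x) x 120 (y) mm, lid top 70 mm above the bench. About 1 kg; a 10 N tug would lift it unclamped. The catch inside is unseen and holds in about half of the cases.
- lid_bar (a point): Middle of the round steel handle bar on the lid: 10 mm thick, 70 mm long along the case's y, on two 8 mm posts 31 mm either side of this point. Lid shut, it is 98 mm above the bench and 28 mm above the lid's surface, 80 mm in front of and 36 mm above the hinge axis. It may turn within the fingers as the lid swings.
- lid_hinge (a point): Middle of the lid's hinge axis, which lies along the case's y at the back of the case, 62 mm above the bench.
- lid (a joint): Lid angle, rad: 0 shut, up to 1.35. If the catch holds, the lid has play and stops at about 0.05; if not, it swings up freely. It takes 1 to 2 N to lift at the bar and falls shut when let go.
- slide_tab (a point): Middle of the top of the thumb slide: an upright steel tab 18 (x) x 10 (y) mm standing 44 mm out of the latch housing, this point 86 mm above the bench and 80 mm in front of the box's centre. The housing stands before the box: 46 mm (x) by 90 mm (y, centred at the case's y +15 mm), its flat top 42 mm above the bench.
- thumb_slide (a joint): Thumb slide travel, m: 0 as found, 0.020 fully home. It slides along the case's +y, away from the clamp, against about 2 N of friction, and stays where it is put. The catch is free when it is within 4 mm of home; halfway it blocks the lid.
- graver: Bystander, loose: engraving tool with wooden mushroom handle, 100 mm long, lying down; origin at the underside.
- collar: Bystander, loose: brass collar, 40 mm across, 14 mm high; origin at the underside.
- loupe: Bystander, loose: black eye loupe, 38 mm across, 36 mm high; origin at the underside.
- brush: Bystander, loose: small brush, 150 mm long; origin at the underside.
- jar: Bystander, loose: small jar, 48 mm across, 55 mm high; origin at the underside.
- tray: Bystander, loose: divided wooden tray, 160 x 110 x 25 mm; origin at the underside.
- driver: Bystander, loose: screwdriver, 150 mm long; origin at the underside.

How it is judged:
By the outcome, as a careful person would: the job done as asked, in the order asked, and still so for the second after the job is handed in, while the arm keeps its last pose, push and grip.
It also fails if it takes over 72 s, if anything falls off the work surface, if the arm or the gripper's body presses on something with over 40 N, if the wrist force passes 120 N, or if a joint passes its speed limit or range.

ROBOT

A 6-joint arm with a two-finger parallel gripper is mounted at the origin on the work surface. World frame = base frame: x ahead of the robot, y to its left, z up, the work surface at z = 0. Lengths are in m, angles in rad, forces in N, time in s.
With the tool pointing down it reaches from about 0.35 to 0.925 m from the base axis. Payload 6.4 kg.
Tool frame: the origin (TCP) lies between the finger pads; the fingertips stand 8 mm ahead of it and the grasp point (between the pads) lies 11 mm behind it (r.tcp_to_tips is the distance from the TCP to the fingertips, in m); z points along the fingers, y is the line along which they close (so a half turn about z gives the same grasp; the last joint's range is limited). The gripper opens to 94 mm and grips with 3 to 60 N. Pads are 16 mm wide; open, the fingers measure 119 mm over their backs; the gripper's body (75 mm by 177 mm) begins 78 mm behind the grasp point.
Start: joints at [1.037, 0.245, 1.558, -0, 1.339, -0.174], TCP at [0.229, 0.608, 0.174] pointing down, gripper open.
Joint ranges: [-3.13, 3.13], [-1.02, 2.26], [0.13, 2.54], [-0.95, 4.09], [0.21, 2.88], [-2.74, 2.74]. Speed limits (rad/s): [2.57, 2.57, 3.14, 3.14, 3.14, 3.14].

INTERFACE

Orientations are given as [roll, pitch, yaw] about the fixed x, y, z axes, in that order (R = Rz(yaw) Ry(pitch) Rx(roll)).
In Python, from plant import status, eyes, r gives the robot as it stands. The module is installed in compiled form; this text tells all that it offers.
- The arm moves only by the tool move_arm, never from a script. Its argument "targets" is a list of rows, each a list of 5 numbers: the shift along the tool's x, y, z normalised to -1 to 1, where 1 is 400 mm, then the turn about the tool's z normalised to -1 to 1, where 1 is pi rad, then the opening, from 0 (shut) to 1 (fully open). In form: [[dx, dy, dz, twist, jaw], ...]. A call has 1 to 12 rows; each row shifts and turns the commanded pose from where the row before left it, along the tool's axes as they then stand; what a row does not reach is not made up. A row lasts 1/8 s, in which the tool goes at most 62.5 mm and 10.7 degrees, less where a joint would pass 70% of its speed; a pose out of reach is approached as far as the arm can. A call with a number of a shift or a turn outside -1 to 1 is refused whole. A call with a gripper value outside its range is refused whole. The fingers move at their own pace and stop on an object; "newtons" is the grip in N (left out, the last holds). Time passes only in rows, so rows that do not move let the fingers close. It gives the time, the measured TCP pose, the force, the opening and the grip force at its end, in the units of the state.
- status.sense(): the state, without advancing time (a new reading comes with each control period).
- eyes.grab_frame(name): name is "scene" or "top" or "wrist"; returns a dict with "pixels" (400x640x3 uint8, blue, green, red), "vfov" (degrees; the focal length in pixels is half the picture's height over the tangent of half this angle, whatever the lens; pixels are square), "cx", "cy" (the principal point, pixels), "R" (3x3) and "t" (3): a world point X has camera coordinates R X + t. Camera axes: x right, y down, z forward; pixel columns grow to the right and rows downward; lengths in m; the calibration is good to about 2 mm. A picture is of the moment at which its call begins. There is no depth.
- r.finish_job(): hands the job in; it is judged then, once.
The state is a dict: "t": time; "joint_pos": joint angles; "joint_velocities": joint speeds; "joint_torque": joint torques, N m; "position": TCP position; "tcp_rot": TCP orientation; "force": force on the tool from outside, world axes, zero at the start; "moment": the same for the moment, N m; "opening": finger opening in m; "gripper_force": force on a finger pad.
Only numpy, scipy, OpenCV 4.12 (cv2) and the standard library are available. Lean on these libraries where they do the work, as an engineer would, in place of code of your own. Each camera call takes 0.05 s, during which the arm holds its last target. There are 200 camera calls.

## Working session

There is one attempt and no reset: what is moved stays moved. The work goes in short steps, Python scripts to look and compute and a tool call to move; the robot and the scene stay as the last step left them, time stands still between calls to the robot, and variables do not carry over. Pictures are saved under pics/ and viewed, at most 10 in all, crops included, and the job is handed in when it is done.

Besides the shell and the picture viewer there is one more tool, called after "Request:" as a command line: name --pt "numbers of a row" for each row, then --argument value for the rest. move_arm: Moves the arm, as the interface text tells. Scaled input: -1 to 1 covers 400 mm each way for a shift and pi rad each way for a turn. Its arguments: {"type":"object","properties":{"targets":{"type":"array"},"newtons":{"type":"number"}},"required":["targets"]}

```bash
mkdir -p pics; python3 - <<'E'
from plant import status, eyes, r
import cv2,numpy as np,pickle
s=status.sense();print(s['t'],s['position'],s['tcp_rot'],s['opening'],r.tcp_to_tips)
for n in ("scene","top"):
    f=eyes.grab_frame(n);cv2.imwrite(f"pics/{n}0.png",f["pixels"]);pickle.dump(f,open(f"{n}0.pkl","wb"))
    print(n,f["vfov"],f["cx"],f["cy"],np.round(f["R"],3).tolist(),np.round(f["t"],3), -np.array(f["R"]).T@f["t"], [k for k in f])
E
```

```text
0.0 [0.22854563 0.60781566 0.17328146] [-3.13977630e+00 -2.98041184e-04  2.78179755e+00] 0.09402049912697005 0.008
scene 48.39490335438367 317.22588547632523 207.70548600722046 [[0.541, 0.841, -0.016], [0.698, -0.459, -0.55], [-0.47, 0.286, -0.835]] [-0.306 -0.345  1.627] [ 1.17002534 -0.36743314  1.16433514] ['pixels', 'vfov', 'cx', 'cy', 'R', 't']
top 56.93530143251492 322.9044437027495 200.71421740816103 [[-0.023, -1.0, -0.0], [-0.997, 0.023, -0.074], [0.074, -0.001, -0.997]] [0.006 0.58  1.36 ] [ 0.47730829 -0.00513073  1.39963836] ['pixels', 'vfov', 'cx', 'cy', 'R', 't']
```

View pics/scene0.png

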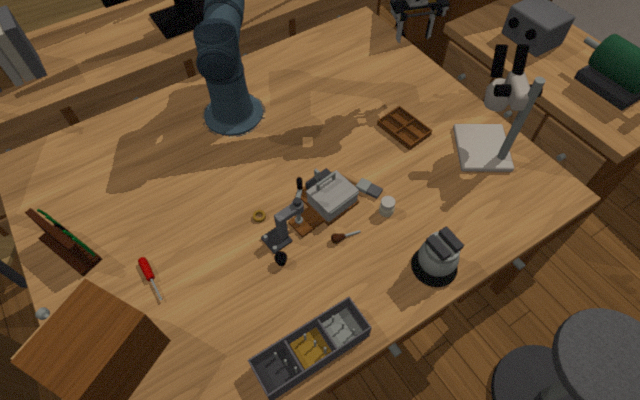

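View pics/top0.png

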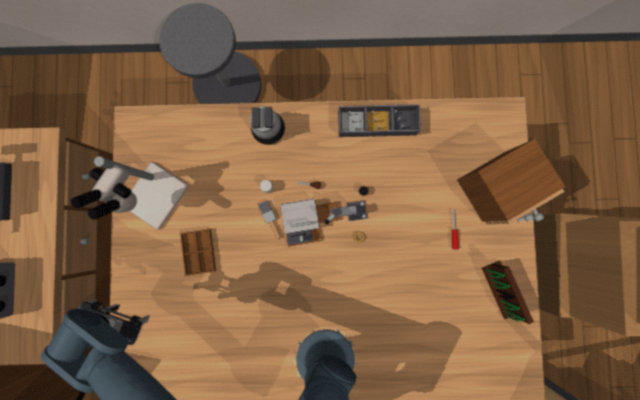

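The scene view shows the case near (330,195), the clamp at (290,225) and the crank knob at (299,184). In the top view the case is at (300,217) and the clamp at (348,211). I'll enlarge both.

```bash
python3 - <<'E'
import cv2
a=cv2.imread("pics/scene0.png")[155:275,240:400]; b=cv2.imread("pics/top0.png")[170:260,250:380]
cv2.imwrite("pics/sc.png",cv2.resize(a,None,fx=5,fy=5,interpolation=cv2.INTER_CUBIC))
cv2.imwrite("pics/tc.png",cv2.resize(b,None,fx=6,fy=6,interpolation=cv2.INTER_CUBIC))
E
```

```text
(no output)
```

View pics/sc.png

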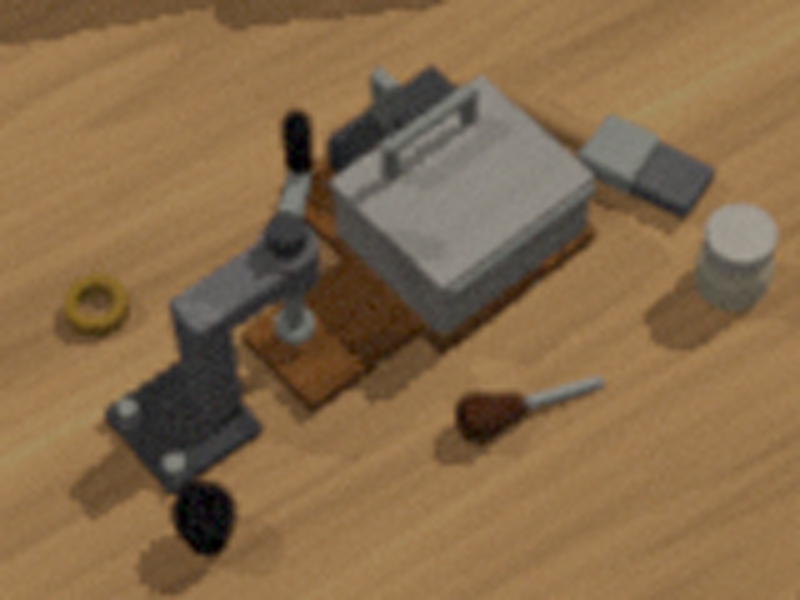

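View pics/tc.png

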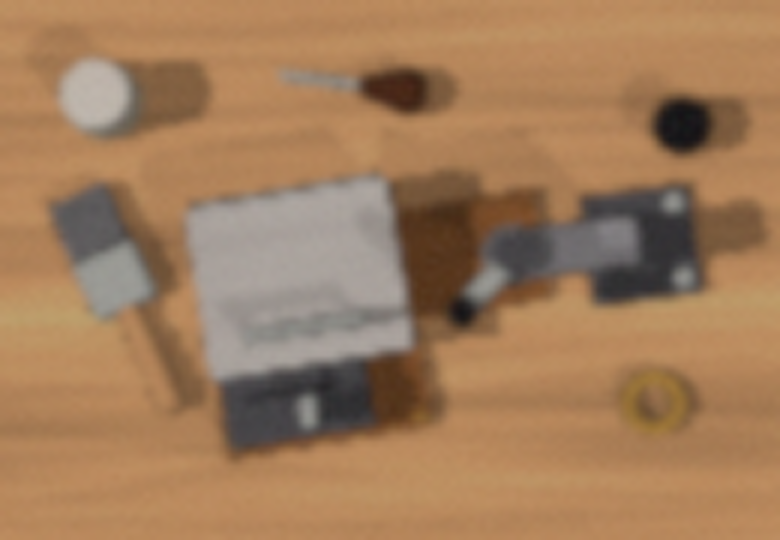

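Scene crop: knob (297,141), screw head (287,238), bar (390,158)–(475,92), tab top (383,75). Top crop: knob (462,312), screw head (521,250), tab (308,402), lid corners (188,205), (385,178), (412,348), (212,378). Next I triangulate these.

```bash
cat > h.py <<'E'
import numpy as np,pickle
def ray(f,u,v):
    F=200/np.tan(np.radians(f["vfov"]/2));R=np.array(f["R"])
    d=R.T@np.array([(u-f["cx"])/F,(v-f["cy"])/F,1]);return -R.T@np.array(f["t"]),d/np.linalg.norm(d)
def tri(obs):
    A=np.zeros((3,3));b=np.zeros(3)
    for f,u,v in obs:
        c,d=ray(f,u,v);P=np.eye(3)-np.outer(d,d);A+=P;b+=P@c
    X=np.linalg.solve(A,b)
    res=[np.linalg.norm(np.cross(X-ray(*o)[0],ray(*o)[1])) for o in obs]
    return X,max(res)
def atz(f,u,v,z):
    c,d=ray(f,u,v);return c+d*(z-c[2])/d[2]
def proj(f,X):
    F=200/np.tan(np.radians(f["vfov"]/2));p=np.array(f["R"])@X+f["t"];return p[:2]/p[2]*F+[f["cx"],f["cy"]]
E
python3 - <<'E'
from h import *
S=pickle.load(open("scene0.pkl","rb"));T=pickle.load(open("top0.pkl","rb"))
s=lambda x,y:(S,x/5+239.6,y/5+154.6); t=lambda x,y:(T,x/6+249.6,y/6+169.6)
np.set_printoptions(precision=4,suppress=True)
for n,a,b in (("knob",(297,141),(462,312)),("screw",(287,232),(521,248)),("tab",(382,74),(308,404)),
 ("c_backleft",(592,183),(188,205)),("c_backright",(442,285),(385,178)),("c_frontright",(333,183),(412,348)),("collar",(96,305),(654,402)),
 ):
    print(n,*tri([s(*a),t(*b)]))
print("bar",atz(*s(390,155),.098),atz(*s(475,92),.098))
for p in ((188,205),(385,178),(412,348),(212,378)): print("lid",atz(*t(*p),.07))
print("tab",atz(*t(308,404),.086),"knob",atz(*t(462,312),.154),atz(*s(297,141),.154),"screw",atz(*t(521,248),.125))
E
```

```text
knob [ 0.4995 -0.0173  0.1494] 0.0005427202468580583
screw [ 0.5368 -0.0503  0.1298] 0.002681112440315441
tab [0.4482 0.073  0.0933] 0.0004871840731879943
c_backleft [0.5691 0.1454 0.0644] 7.744354871427536e-05
c_backright [0.5828 0.0265 0.0692] 0.0006808167701221846
c_frontright [0.4807 0.0135 0.0624] 0.0017028296369202911
collar [ 0.4432 -0.1374  0.0053] 0.0009784622893147306
bar [0.505  0.0417 0.098 ] [0.4937 0.1101 0.098 ]
lid [0.5688 0.1448 0.07  ]
lid [0.5824 0.0259 0.07  ]
lid [0.4798 0.0119 0.07  ]
lid [0.4647 0.132  0.07  ]
tab [0.4482 0.0738 0.086 ] knob [ 0.4992 -0.0177  0.154 ] [ 0.5028 -0.0184  0.154 ] screw [ 0.5358 -0.0529  0.125 ]
```

```bash
cat >> h.py <<'E'
from scipy.spatial.transform import Rotation as Ro
def plan(start,wps):
    """start: (x,y,z,yaw); wps: (x,y,z,yaw,jaw,nrows) -> rows in tool units (tool points down)"""
    p=np.array(start,float);rows=[]
    for *q,jaw,n in wps:
        q=np.array(q,float);p0=p.copy()
        for i in range(1,n+1):
            g=p0+(q-p0)*i/n
            R=Ro.from_euler('xyz',[np.pi,0,p[3]]).as_matrix()
            r=np.round(R.T@(g[:3]-p[:3])/.4,4);tw=np.round(-(g[3]-p[3])/np.pi,4)
            rows.append([*r.tolist(),float(tw),jaw])
            p[:3]+=R@r*.4;p[3]-=tw*np.pi
    for i in range(0,len(rows),12): print(str(rows[i:i+12]).replace(" ",""))
    print("end",p.round(4))
E
python3 - <<'E'
from h import *
plan((.2285,.6078,.1733,2.7818),[(.24,.57,.29,2.62,1,3),(.48,.02,.30,1.693,1,11)])
E
```

```text
[[-0.0201,-0.0261,-0.0972,0.0172,1],[-0.0214,-0.025,-0.0973,0.0171,1],[-0.0228,-0.0238,-0.0972,0.0172,1],[-0.1096,-0.0812,-0.0023,0.0268,1],[-0.116,-0.0717,-0.0023,0.0269,1],[-0.1216,-0.0617,-0.0022,0.0268,1],[-0.1264,-0.0512,-0.0023,0.0268,1],[-0.1303,-0.0403,-0.0023,0.0268,1],[-0.1332,-0.0293,-0.0023,0.0269,1],[-0.1352,-0.018,-0.0022,0.0268,1],[-0.1362,-0.0065,-0.0023,0.0268,1],[-0.1363,0.005,-0.0023,0.0268,1]]
[[-0.1354,0.0164,-0.0023,0.0269,1],[-0.1335,0.0277,-0.0023,0.0268,1]]
end [0.48   0.02   0.3    1.6929]
```

Request:
move_arm --pt "-0.0201 -0.0261 -0.0972 0.0172 1" --pt "-0.0214 -0.025 -0.0973 0.0171 1" --pt "-0.0228 -0.0238 -0.0972 0.0172 1" --pt "-0.1096 -0.0812 -0.0023 0.0268 1" --pt "-0.116 -0.0717 -0.0023 0.0269 1" --pt "-0.1216 -0.0617 -0.0022 0.0268 1" --pt "-0.1264 -0.0512 -0.0023 0.0268 1" --pt "-0.1303 -0.0403 -0.0023 0.0268 1" --pt "-0.1332 -0.0293 -0.0023 0.0269 1" --pt "-0.1352 -0.018 -0.0022 0.0268 1" --pt "-0.1362 -0.0065 -0.0023 0.0268 1" --pt "-0.1363 0.005 -0.0023 0.0268 1"

```text
t: 1.6
position: [0.4369, 0.1189, 0.299]
tcp_rot: [-3.142, -0.0, 1.859]
force: [1.4, 0.2, 0.4]
opening: 0.094
gripper_force: 0.0
```

Request:
move_arm --pt "-0.1354 0.0164 -0.0023 0.0269 1" --pt "-0.1335 0.0277 -0.0023 0.0268 1" --pt "0 0 0 0 1" --pt "0 0 0 0 1"

```text
t: 2.1
position: [0.48, 0.021, 0.3007]
tcp_rot: [-3.141, -0.001, 1.693]
force: [-0.1, -0.6, -0.3]
opening: 0.0942
gripper_force: 0.0
```

```bash
python3 - <<'E'
from plant import status, eyes
import cv2,pickle,numpy as np
f=eyes.grab_frame("wrist");s=status.sense();pickle.dump(f,open("w1.pkl","wb"));cv2.imwrite("pics/w1.png",f["pixels"])
print(s['t'],s['position'],s['tcp_rot'],-np.array(f["R"]).T@f["t"])
E
```

```text
2.15 [0.47993069 0.02147361 0.30085791] [-3.14120520e+00 -4.18701001e-04  1.69435636e+00] [0.47265659 0.08980678 0.51060374]
```

View pics/w1.png

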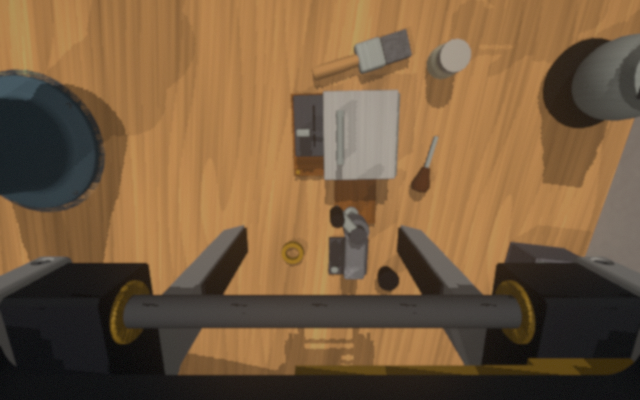

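The wrist view has the case at (345,135) almost square to the tool, the knob at (336,216) and the screw head at about (350,214). One enlarged crop for exact pixels.

```bash
python3 - <<'E'
import cv2
a=cv2.imread("pics/w1.png")[85:285,280:420]
cv2.imwrite("pics/w1c.png",cv2.resize(a,None,fx=3,fy=3,interpolation=cv2.INTER_CUBIC))
E
```

```text
(no output)
```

View pics/w1c.png

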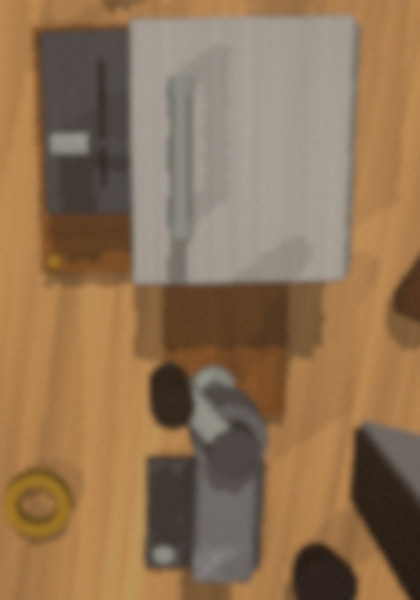

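```bash
python3 - <<'E'
from h import *
np.set_printoptions(precision=4,suppress=True)
S,T,W=[pickle.load(open(n,"rb")) for n in ("scene0.pkl","top0.pkl","w1.pkl")]
s=lambda x,y:(S,x/5+239.6,y/5+154.6); t=lambda x,y:(T,x/6+249.6,y/6+169.6); w=lambda x,y:(W,x/3+279.67,y/3+84.67)
for n,o in dict(knob=[s(297,141),t(462,312),w(172,396)],knobSW=[s(297,141),w(172,396)],hub=[s(287,232),t(521,248),w(233,452)],tab=[s(382,74),t(308,404),w(70,143)],
  tabSW=[s(382,74),w(70,143)],barmid=[s(432,123),w(180,158)],barR=[s(388,156),w(180,238)],barL=[s(476,91),w(180,78)],
  BL=[s(592,183),t(188,205),w(355,17)],BR=[s(442,285),t(385,178),w(346,278)],FR=[s(333,183),t(412,348),w(133,281)],padW=[s(296,325),w(213,378)]).items(): print(n,*tri(o))
for p in ((130,19),(133,281),(346,278),(355,17)): print("lidW",atz(*w(*p),.07))
print("barW",atz(*w(180,75),.103),atz(*w(180,240),.103),"tabW",atz(*w(70,143),.086),"knobW",atz(*w(172,396),.154),"hub",atz(*w(233,452),.13))
print(proj(W,[.5368,-.0503,.125])) 
E
```

```text
knob [ 0.5018 -0.0178  0.1528] 0.0025242117977435207
knobSW [ 0.5035 -0.018   0.1542] 0.0007628886232823927
hub [ 0.5365 -0.0494  0.1277] 0.0034917539978542955
tab [0.4479 0.0741 0.0919] 0.0017213635113444512
tabSW [0.4473 0.0746 0.0911] 0.0014536079063441573
barmid [0.498  0.0757 0.0967] 0.0003324943750863161
barR [0.5031 0.0406 0.0957] 0.0007001631781780838
barL [0.4934 0.1099 0.0987] 0.0008275599060835838
BL [0.5699 0.1458 0.0657] 0.0019019552592458957
BR [0.5846 0.0266 0.0724] 0.002753510602899359
FR [0.4827 0.0128 0.0656] 0.002937424403638363
padW [ 0.5356 -0.0448  0.024 ] 0.0017298229927792282
lidW [0.4682 0.1334 0.07  ]
lidW [0.4846 0.0133 0.07  ]
lidW [0.5878 0.0275 0.07  ]
lidW [0.5701 0.1469 0.07  ]
barW [0.4926 0.1103 0.103 ] [0.5023 0.04   0.103 ] tabW [0.4479 0.0756 0.086 ] knobW [ 0.504  -0.0174  0.154 ] hub [ 0.5365 -0.047   0.13  ]
[356.8026 236.3147]
```

```bash
python3 - <<'E'
from h import *
plan((.48,.0205,.3005,1.694),[(.503,-.018,.20,1.707,.43,4),(.503,-.018,.145,1.707,.43,3),(.503,-.018,.145,1.707,0,5)])
E
```

```text
[[-0.0256,0.0113,0.0628,-0.001,0.43],[-0.0257,0.0112,0.0628,-0.0011,0.43],[-0.0257,0.0112,0.0628,-0.001,0.43],[-0.0258,0.011,0.0629,-0.001,0.43],[-0.0,0.0,0.0458,-0.0,0.43],[-0.0,0.0,0.0458,-0.0,0.43],[-0.0,0.0,0.0459,-0.0,0.43],[-0.0,0.0,-0.0,-0.0,0],[-0.0,0.0,-0.0,-0.0,0],[-0.0,0.0,-0.0,-0.0,0],[-0.0,0.0,-0.0,-0.0,0],[-0.0,0.0,-0.0,-0.0,0]]
end [ 0.503  -0.018   0.145   1.7069]
```

Request:
move_arm --pt "-0.0256 0.0113 0.0628 -0.001 0.43" --pt "-0.0257 0.0112 0.0628 -0.0011 0.43" --pt "-0.0257 0.0112 0.0628 -0.001 0.43" --pt "-0.0258 0.011 0.0629 -0.001 0.43" --pt "0 0 0.0458 0 0.43" --pt "0 0 0.0458 0 0.43" --pt "0 0 0.0459 0 0.43" --pt "0 0 0 0 0" --pt "0 0 0 0 0" --pt "0 0 0 0 0" --pt "0 0 0 0 0" --pt "0 0 0 0 0" --newtons 20

```text
t: 3.65
position: [0.5035, -0.018, 0.1459]
tcp_rot: [3.141, 0.0, 1.706]
force: [0.3, -0.1, 0.1]
opening: 0.001
gripper_force: 0.0
```

```bash
python3 - <<'E'
from plant import status, eyes
import cv2,pickle,numpy as np
f=eyes.grab_frame("wrist");s=status.sense();pickle.dump(f,open("w2.pkl","wb"))
print(s['t'],s['position'],s['tcp_rot'],s['opening'],s['gripper_force'],s['force'])
a=f["pixels"][60:400,120:520];cv2.imwrite("pics/w2.png",cv2.resize(a,None,fx=1.75,fy=1.75))
E
```

```text
3.7 [ 0.50340941 -0.01800412  0.14577967] [3.14122352e+00 1.58567980e-04 1.70575109e+00] 0.0004063652088625049 0.0 [0.23495097 1.41843103 0.41581069]
```

View pics/w2.png

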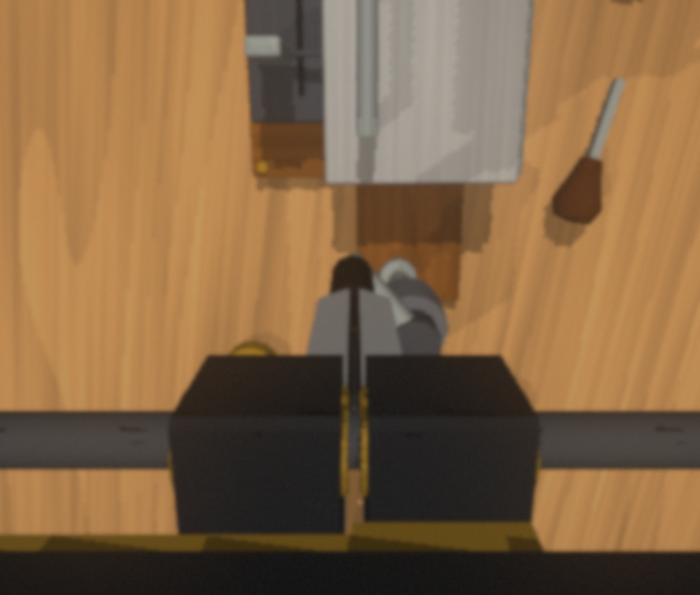

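The fingers closed just in front of the knob, which now shows beyond their tips at crop (352,272). I'll check the projection of the fingers against the picture.

```bash
python3 - <<'E'
from h import *
np.set_printoptions(precision=4,suppress=True)
W=pickle.load(open("w2.pkl","rb"))
c=lambda x,y:(W,x/1.75+119.8,y/1.75+59.8)
crop=lambda X:(proj(W,X)-[119.8,59.8])*1.75
p=np.array([.5034,-.018,.1458]);tx=np.array([np.cos(1.706),np.sin(1.706),0])
for d in(-8,0,8): print("tip edge",d,crop(p+tx*d/1e3-[0,0,.008]))
print("knob far edge z.172",atz(*c(352,256),.172),"z.132",atz(*c(352,256),.132))
print("bar right end",crop([.5027,.0403,.098]),"BR",crop([.586,.027,.07]),"hub",crop([.5365,-.0485,.128]),"knob as before",crop([.503,-.018,.172]),crop([.503,-.018,.132]))
E
```

```text
tip edge -8 [351.512  296.0703]
tip edge 0 [351.4897 278.4255]
tip edge 8 [351.467  260.4766]
knob far edge z.172 [0.5011 0.0012 0.172 ] z.132 [ 0.5025 -0.0097  0.132 ]
bar right end [366.748  136.7426] BR [515.454  180.6504] hub [413.6237 343.5027] knob as before [350.0418 306.6091] [350.6402 274.3019]
```

```bash
python3 - <<'E'
from plant import status, eyes
import cv2,pickle,numpy as np
f=eyes.grab_frame("scene");pickle.dump(f,open("s2.pkl","wb"))
a=cv2.imread("pics/scene0.png")
L=cv2.resize(f["pixels"][140:240,250:350],None,fx=4,fy=4,interpolation=cv2.INTER_CUBIC)
w=pickle.load(open("w2.pkl","rb"))["pixels"]
R=cv2.resize(w[190:290,270:370],None,fx=4,fy=4,interpolation=cv2.INTER_CUBIC)
R=cv2.convertScaleAbs(R,alpha=2,beta=10);L=cv2.convertScaleAbs(L,alpha=1.6,beta=10)
cv2.imwrite("pics/c3.png",np.hstack([L,R]))
E
```

```text
(no output)
```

View pics/c3.png

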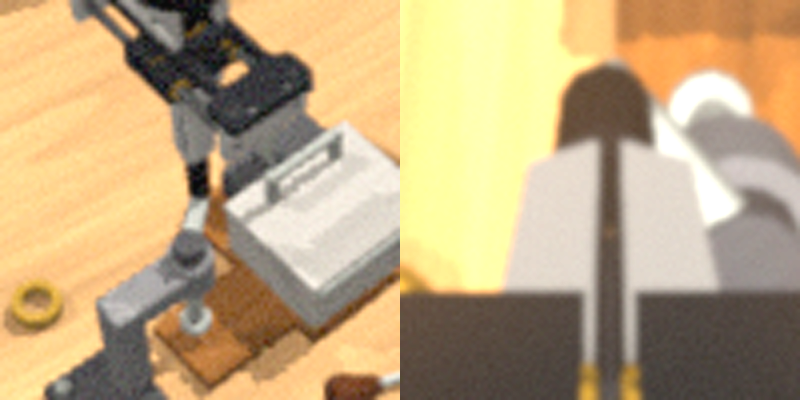

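```bash
python3 - <<'E'
from h import *
S=pickle.load(open("s2.pkl","rb"))
c=lambda X:((proj(S,X)-[249.6,139.6])*4).round(1)
for z in(.1,.11,.12,.132,.138,.15,.154,.172): print(z,c([.503,-.018,z]))
print("hub",c([.5365,-.0485,.128]),"bar",c([.498,.0757,.098]),"FR",c([.4835,.013,.07]))
E
```

```text
0.1 [201.9 216.8]
0.11 [201.2 208.9]
0.12 [200.6 200.8]
0.132 [199.7 191.1]
0.138 [199.3 186.1]
0.15 [198.5 176.1]
0.154 [198.2 172.7]
0.172 [196.9 157.3]
hub [188.  245.9] bar [305.1 157.4] FR [225.2 203.5]
```

```bash
python3 - <<'E'
from h import *
from plant import status
S=pickle.load(open("s2.pkl","rb"));W=pickle.load(open("w2.pkl","rb"))
print(tri([(W,(610-400)/4+269.6,140/4+189.6),(S,198/4+249.6,161/4+139.6)]))
for n in("t","R"): print(np.round(W[n],4).tolist())
print("cam",-np.array(W["R"]).T@W["t"],W["vfov"])
s=status.sense();print(s['joint_pos'],s['position'],s['opening'],s['force'])
E
```

```text
(array([ 0.50252156, -0.01502453,  0.16416467]), np.float64(0.002008498575094125))
[-0.4974, -0.1025, 0.3409]
[[0.9909, 0.1347, 0.0003], [0.1305, -0.961, 0.2438], [0.0331, -0.2415, -0.9698]]
cam [0.49498575 0.05084478 0.35575276] 66.6939119007466
[-2.61188153e-01 -7.44611411e-02  1.95282134e+00 -1.65553203e-05
  1.26294505e+00 -3.96123437e-01] [ 0.50335164 -0.01799501  0.14571106] 0.0004230430458808821 [ 0.07049566 -0.39624251  1.04123576]
```

Both pictures place the fingertips at z≈0.165, about 27 mm higher than the TCP reading implies, so the fingers shut above the knob. I'll open, go about 22 mm lower and close again.

Request:
move_arm --pt "0 0 0 0 0.43" --pt "0 0 0 0 0.43" --pt "0 0 0 0 0.43" --pt "0 0 0.02 0 0.43" --pt "0 0 0.02 0 0.43" --pt "0 0 0.015 0 0.43"

```text
t: 4.5
position: [0.5028, -0.0178, 0.1226]
tcp_rot: [-3.141, -0.0, 1.706]
force: [0.5, -0.3, -0.2]
opening: 0.0401
gripper_force: 0.0
```

Request:
move_arm --pt "0 0 0 0 0" --pt "0 0 0 0 0" --pt "0 0 0 0 0" --pt "0 0 0 0 0" --newtons 20

```text
t: 5.0
position: [0.5031, -0.0179, 0.1238]
tcp_rot: [-3.141, -0.0, 1.706]
force: [-2.2, 1.0, 2.2]
opening: 0.0174
gripper_force: 20.0
```

Gripped (17.4 mm). Now the orbit: clockwise 544° in total, a first 90° followed by a force check.

```bash
cat >> h.py <<'E'
def orbit(c,r,a0,a1,step,z,start,yaw=1.7065):
    n=int(round(abs(a1-a0)/step));w=[]
    for a in np.radians(np.linspace(a0,a1,n+1)[1:]): w.append((c[0]+r*np.cos(a),c[1]+r*np.sin(a),z,yaw,0,1))
    plan((*start,z,yaw),w)
E
python3 - <<'E'
from h import *
orbit((.536,-.048),.045,137.7,47.7,15,.123,(.503,-.018))
E
```

```text
[[0.0166,0.0242,0.0,-0.0,0],[0.0087,0.028,0.0,-0.0,0],[0.0013,0.0293,0.0,-0.0,0],[-0.0064,0.0287,0.0,-0.0,0],[-0.0136,0.026,0.0,-0.0,0],[-0.0199,0.0217,0.0,-0.0,0]]
end [ 0.5663 -0.0147  0.123   1.7065]
```

Request:
move_arm --pt "0.0166 0.0242 0 0 0" --pt "0.0087 0.028 0 0 0" --pt "0.0013 0.0293 0 0 0"

```text
t: 5.38
position: [0.5349, -0.0032, 0.1238]
tcp_rot: [-3.141, 0.001, 1.706]
force: [-2.8, -4.8, 2.9]
opening: 0.0175
gripper_force: 20.0
```

Request:
move_arm --pt "-0.0064 0.0287 0 0 0" --pt "-0.0136 0.026 0 0 0" --pt "-0.0199 0.0217 0 0 0"

```text
t: 5.75
position: [0.5668, -0.0151, 0.1237]
tcp_rot: [-3.14, 0.0, 1.706]
force: [-7.9, -3.7, 7.2]
opening: 0.017
gripper_force: 20.0
```

Request:
move_arm --pt "0 0 0 0 0"

```text
t: 5.88
position: [0.5678, -0.0161, 0.1238]
tcp_rot: [3.141, 0.002, 1.705]
force: [-2.7, -4.3, 1.9]
opening: 0.017
gripper_force: 20.0
```

```bash
python3 - <<'E'
from h import *
orbit((.5357,-.0493),.045,48.5,-406.3,15.2,.123,(.5663,-.0147))
E
```

```text
[[-0.0268,0.014,0.0,-0.0,0],[-0.0282,0.0092,0.0,-0.0,0],[-0.0297,0.0014,0.0,-0.0,0],[-0.029,-0.0063,-0.0,-0.0,0],[-0.0263,-0.0137,-0.0,-0.0,0],[-0.0218,-0.0201,-0.0,-0.0,0],[-0.0158,-0.0252,-0.0,-0.0,0],[-0.0087,-0.0283,-0.0,-0.0,0],[-0.001,-0.0297,-0.0,-0.0,0],[0.0068,-0.0289,-0.0,-0.0,0],[0.0142,-0.0261,-0.0,-0.0,0],[0.0204,-0.0215,-0.0,-0.0,0]]
[[0.0254,-0.0154,-0.0,-0.0,0],[0.0285,-0.0082,-0.0,-0.0,0],[0.0297,-0.0004,-0.0,-0.0,0],[0.0288,0.0073,0.0,-0.0,0],[0.0258,0.0145,0.0,-0.0,0],[0.0212,0.0209,0.0,-0.0,0],[0.0149,0.0256,0.0,-0.0,0],[0.0078,0.0287,0.0,-0.0,0],[-0.0001,0.0296,0.0,-0.0,0],[-0.0077,0.0287,0.0,-0.0,0],[-0.015,0.0256,0.0,-0.0,0],[-0.0212,0.0208,0.0,-0.0,0]]
[[-0.0259,0.0145,0.0,-0.0,0],[-0.0288,0.0073,0.0,-0.0,0],[-0.0297,-0.0006,-0.0,-0.0,0],[-0.0285,-0.0082,-0.0,-0.0,0],[-0.0253,-0.0155,-0.0,-0.0,0],[-0.0205,-0.0215,-0.0,-0.0,0]]
end [ 0.5668 -0.0819  0.123   1.7065]
```

Request:
move_arm --pt "-0.0268 0.014 0 0 0" --pt "-0.0282 0.0092 0 0 0" --pt "-0.0297 0.0014 0 0 0" --pt "-0.029 -0.0063 0 0 0" --pt "-0.0263 -0.0137 0 0 0" --pt "-0.0218 -0.0201 0 0 0"

```text
t: 6.62
position: [0.5697, -0.0788, 0.1237]
tcp_rot: [3.14, -0.003, 1.705]
force: [-4.2, 8.5, 5.0]
opening: 0.0173
gripper_force: 20.0
```

Request:
move_arm --pt "-0.0158 -0.0252 0 0 0" --pt "-0.0087 -0.0283 0 0 0" --pt "-0.001 -0.0297 0 0 0" --pt "0.0068 -0.0289 0 0 0" --pt "0.0142 -0.0261 0 0 0" --pt "0.0204 -0.0215 0 0 0"

```text
t: 7.38
position: [0.5064, -0.0824, 0.1238]
tcp_rot: [3.137, 0.001, 1.705]
force: [5.9, 1.8, -1.6]
opening: 0.0172
gripper_force: 20.0
```

Request:
move_arm --pt "0.0254 -0.0154 0 0 0" --pt "0.0285 -0.0082 0 0 0" --pt "0.0297 -0.0004 0 0 0" --pt "0.0288 0.0073 0 0 0" --pt "0.0258 0.0145 0 0 0" --pt "0.0212 0.0209 0 0 0"

```text
t: 8.12
position: [0.5037, -0.017, 0.1237]
tcp_rot: [-3.14, -0.0, 1.706]
force: [-1.3, -2.5, 3.9]
opening: 0.0176
gripper_force: 20.0
```

Request:
move_arm --pt "0.0149 0.0256 0 0 0" --pt "0.0078 0.0287 0 0 0" --pt "-0.0001 0.0296 0 0 0" --pt "-0.0077 0.0287 0 0 0" --pt "-0.015 0.0256 0 0 0" --pt "-0.0212 0.0208 0 0 0"

```text
t: 8.88
position: [0.5678, -0.0161, 0.1237]
tcp_rot: [-3.139, -0.003, 1.706]
force: [-5.3, -0.6, 8.3]
opening: 0.0176
gripper_force: 20.0
```

Request:
move_arm --pt "-0.0259 0.0145 0 0 0" --pt "-0.0288 0.0073 0 0 0" --pt "-0.0297 -0.0006 0 0 0" --pt "-0.0285 -0.0082 0 0 0" --pt "-0.0253 -0.0155 0 0 0" --pt "-0.0205 -0.0215 0 0 0" --pt "0 0 0 0 0"

```text
t: 9.75
position: [0.5665, -0.0817, 0.1237]
tcp_rot: [-3.141, -0.001, 1.705]
force: [-1.0, 3.2, 6.6]
opening: 0.0171
gripper_force: 20.0
```

Still gripped at 17.1 mm after the full 544°. Release, rise and look again.

```bash
python3 - <<'E'
from h import *
plan((.5668,-.0819,.123,1.7065),[(.5668,-.0819,.123,1.7065,.35,2),(.5668,-.0819,.20,1.7065,.35,3),(.498,.055,.24,1.707,.35,4),(.498,.055,.24,1.707,.35,2)])
E
```

```text
[[0.0,0.0,0.0,-0.0,0.35],[0.0,0.0,0.0,-0.0,0.35],[-0.0,0.0,-0.0642,-0.0,0.35],[-0.0,0.0,-0.0641,-0.0,0.35],[-0.0,0.0,-0.0642,-0.0,0.35],[0.0906,-0.031,-0.025,-0.0,0.35],[0.0906,-0.0311,-0.025,-0.0001,0.35],[0.0906,-0.031,-0.025,-0.0,0.35],[0.0906,-0.031,-0.025,-0.0001,0.35],[-0.0,0.0,0.0,0.0,0.35],[-0.0,0.0,0.0,0.0,0.35]]
end [0.498  0.055  0.24   1.7071]
```

Request:
move_arm --pt "0 0 0 0 0.35" --pt "0 0 0 0 0.35" --pt "0 0 -0.0642 0 0.35" --pt "0 0 -0.0641 0 0.35" --pt "0 0 -0.0642 0 0.35" --pt "0.0906 -0.031 -0.025 0 0.35" --pt "0.0906 -0.0311 -0.025 0 0.35" --pt "0.0906 -0.031 -0.025 0 0.35" --pt "0.0906 -0.031 -0.025 0 0.35" --pt "0 0 0 0 0.35" --pt "0 0 0 0 0.35"

```text
t: 11.12
position: [0.4982, 0.0546, 0.2399]
tcp_rot: [-3.141, 0.0, 1.706]
force: [-0.1, -0.6, -0.3]
opening: 0.0326
gripper_force: 0.0
```

```bash
python3 - <<'E'
from plant import status, eyes
import cv2,pickle,numpy as np
f=eyes.grab_frame("wrist");g=eyes.grab_frame("scene");s=status.sense();pickle.dump(f,open("w3.pkl","wb"));pickle.dump(g,open("s3.pkl","wb"))
print(s['t'],s['position'],s['tcp_rot'],s['opening'],s['force'])
L=cv2.resize(f["pixels"][90:290,240:420],None,fx=2.5,fy=2.5,interpolation=cv2.INTER_CUBIC)
R=cv2.resize(g["pixels"][155:255,265:340],None,fx=4,fy=4,interpolation=cv2.INTER_CUBIC)
R=cv2.convertScaleAbs(R,alpha=1.4,beta=10)
o=np.zeros((500,750,3),np.uint8);o[:,:450]=L;o[:400,450:]=R;cv2.imwrite("pics/c4.png",o)
E
```

```text
11.225 [0.49835777 0.05426407 0.23980059] [-3.14027865e+00 -6.61212011e-06  1.70465288e+00] 0.03318531392555627 [-0.161186    1.1062987   1.08203331]
```

View pics/c4.png

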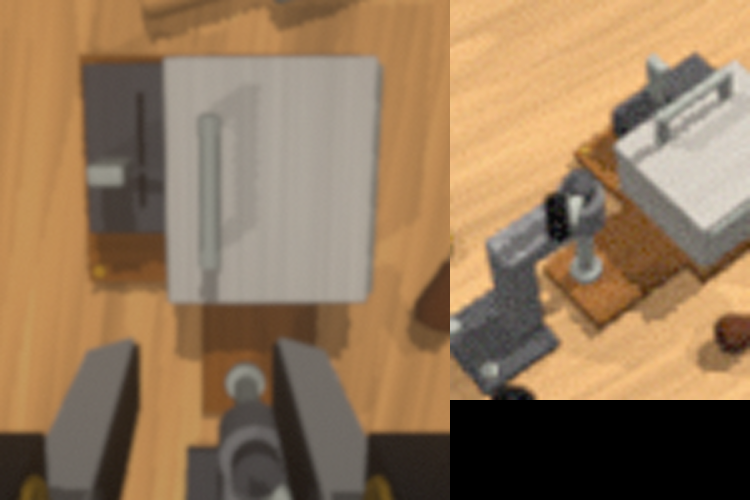

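Wrist crop: bar from (208,115) to (208,268), tab top at (107,175), fingertips at (137,343) and (275,343). The scene crop shows the pad down on the tongue at (587,268) and the knob at (557,215).

```bash
python3 - <<'E'
from h import *
np.set_printoptions(precision=4,suppress=True)
W,S=[pickle.load(open(n,"rb")) for n in("w3.pkl","s3.pkl")]
w=lambda x,y:(W,x/2.5+239.7,y/2.5+89.7); s=lambda x,y:(S,(x-450)/4+264.6,y/4+154.6)
print("barW",atz(*w(208,115),.103),atz(*w(208,268),.103),atz(*w(208,192),.103))
print("bar tri",tri([w(208,192),s(696,107)]))
print("tabW",atz(*w(107,176),.086),"tab tri",tri([w(107,176),s(653,62)]))
print("tab base edge -y",atz(*w(107,188),.086))
print("lid",[atz(*w(*p),.07) for p in((165,57),(380,57),(371,303),(168,300))])
print("knob",atz(*s(557,215),.154))
F=200/np.tan(np.radians(W["vfov"]/2))
print("tip depth",.0332*F/((275-137)/2.5),"expected",(np.array(W["R"])@[.4983,.0543,.2318]+W["t"])[2], "proj",(proj(W,[.4983,.0543,.2318])-[239.7,89.7])*2.5,(proj(W,[.4983,.0543,.2618])-[239.7,89.7])*2.5)
E
```

```text
barW [0.4924 0.1107 0.103 ] [0.5019 0.0411 0.103 ] [0.4971 0.0765 0.103 ]
bar tri (array([0.4981, 0.0752, 0.0868]), np.float64(0.001054393640680709))
tabW [0.4486 0.0753 0.086 ] tab tri (array([0.4469, 0.0736, 0.087 ]), np.float64(0.0025440335481214135))
tab base edge -y [0.4492 0.0696 0.086 ]
lid [array([0.4685, 0.1338, 0.07  ]), array([0.5708, 0.1477, 0.07  ]), array([0.5896, 0.0261, 0.07  ]), array([0.4848, 0.0135, 0.07  ])]
knob [ 0.565  -0.0809  0.154 ]
tip depth 0.1827971589069383 expected 0.22841471265244065 proj [202.6842 324.1557] [202.11   359.0735]
```

```bash
python3 - <<'E'
from h import *
plan((.498,.055,.24,1.7065),[(.4975,.0755,.12,1.707,.35,4),(.4975,.0755,.052,1.707,.35,4)])
E
```

```text
[[0.0127,0.0014,0.075,-0.0,0.35],[0.0128,0.0014,0.075,-0.0001,0.35],[0.0127,0.0015,0.075,-0.0,0.35],[0.0127,0.0014,0.075,-0.0001,0.35],[0.0,0.0,0.0425,0.0,0.35],[0.0,0.0,0.0425,0.0,0.35],[0.0,0.0,0.0425,0.0,0.35],[0.0,0.0,0.0425,0.0,0.35]]
end [0.4975 0.0755 0.052  1.7071]
```

Request:
move_arm --pt "0.0127 0.0014 0.075 0 0.35" --pt "0.0128 0.0014 0.075 0 0.35" --pt "0.0127 0.0015 0.075 0 0.35" --pt "0.0127 0.0014 0.075 0 0.35" --pt "0 0 0.0425 0 0.35" --pt "0 0 0.0425 0 0.35" --pt "0 0 0.0425 0 0.35"

```text
t: 12.1
position: [0.4985, 0.0752, 0.0692]
tcp_rot: [3.14, 0.0, 1.705]
force: [-0.4, 0.2, 0.2]
opening: 0.0328
gripper_force: 0.0
```

Request:
move_arm --pt "0 0 0.022 0 0.35" --pt "0 0 0.0205 0 0.35" --pt "0 0 0 0 0.35"

```text
t: 12.48
position: [0.4976, 0.0756, 0.0522]
tcp_rot: [-3.141, -0.0, 1.706]
force: [0.7, 0.4, 0.3]
opening: 0.0328
gripper_force: 0.0
```

Request:
move_arm --pt "0 0 0 0 0" --pt "0 0 0 0 0" --pt "0 0 0 0 0" --pt "0 0 0 0 0" --newtons 8

```text
t: 12.98
position: [0.4968, 0.0754, 0.0528]
tcp_rot: [-3.139, 0.0, 1.706]
force: [-5.5, -1.0, 4.7]
opening: 0.0094
gripper_force: 8.0
```

Bar gripped (9.4 mm). I'll ease the −x side force, raise the grip, then tug in small steps.

Request:
move_arm --pt "0 -0.0035 0 0 0" --pt "0 0 0 0 0" --pt "0 0 0 0 0" --newtons 20

```text
t: 13.35
position: [0.497, 0.0754, 0.0529]
tcp_rot: [3.141, 0.0, 1.706]
force: [0.9, 1.1, 1.7]
opening: 0.0091
gripper_force: 20.0
```

Request:
move_arm --pt "0 0 -0.004 0 0" --pt "0 0 -0.004 0 0" --pt "0 0 0 0 0"

```text
t: 13.72
position: [0.4979, 0.0756, 0.0556]
tcp_rot: [3.138, 0.0, 1.705]
force: [7.5, 1.5, -7.1]
opening: 0.0092
gripper_force: 20.0
```

Request:
move_arm --pt "0 0.001 -0.004 0 0" --pt "0 0 0 0 0"

```text
t: 13.98
position: [0.4978, 0.0755, 0.0567]
tcp_rot: [3.139, 0.0, 1.706]
force: [7.8, 0.6, -8.3]
opening: 0.0095
gripper_force: 20.0
```

Request:
move_arm --pt "0 0.004 0 0 0" --pt "0 0 0 0 0" --pt "0 0 0 0 0"

```text
t: 14.35
position: [0.4977, 0.0755, 0.0567]
tcp_rot: [-3.14, 0.0, 1.706]
force: [2.2, -1.1, -5.9]
opening: 0.0094
gripper_force: 20.0
```

Request:
move_arm --pt "0 0.001 -0.003 0 0" --pt "0 0 0 0 0" --pt "0 0 0 0 0"

```text
t: 14.72
position: [0.4977, 0.0755, 0.0572]
tcp_rot: [-3.139, 0.0, 1.706]
force: [4.1, -2.6, -18.1]
opening: 0.0097
gripper_force: 20.0
```

```bash
python3 - <<'E'
from plant import status
s=status.sense();print(s['t'],s['position'],s['force'],s['moment'],s['opening'])
E
```

```text
14.725 [0.4976965  0.07546699 0.05718219] [  4.05774     -2.56227293 -18.08026427] [-0.64824709 -0.61616523  0.02139091] 0.009692798009502448
```

At 18 N the lid stops dead after about 4 mm, so it is caught. Let it down, release and go to the thumb slide.

```bash
python3 - <<'E'
from h import *
plan((.4967,.0755,.052,1.7065),[(.4967,.0755,.112,1.7065,.3,3),(.450,.0557,.112,1.707,0,3),(.450,.0557,.05,1.707,0,3),(.45,.0557,.032,1.707,0,2)])
E
```

```text
[[-0.0,0.0,-0.05,-0.0,0.3],[-0.0,0.0,-0.05,-0.0,0.3],[-0.0,0.0,-0.05,-0.0,0.3],[-0.0111,-0.0408,-0.0,-0.0001,0],[-0.0111,-0.0408,0.0,-0.0,0],[-0.011,-0.0408,0.0,-0.0001,0],[-0.0,0.0,0.0517,0.0,0],[-0.0,0.0,0.0516,0.0,0],[-0.0,0.0,0.0517,0.0,0],[-0.0,0.0,0.0225,0.0,0],[-0.0,0.0,0.0225,0.0,0]]
end [0.45   0.0557 0.032  1.7071]
```

Request:
move_arm --pt "0 -0.0015 0.005 0 0" --pt "0 -0.0015 0.005 0 0" --pt "0 -0.0015 0.005 0 0" --pt "0 0 0 0 0"

```text
t: 15.22
position: [0.4963, 0.0753, 0.0537]
tcp_rot: [-3.139, 0.0, 1.706]
force: [-6.1, -3.1, 1.7]
opening: 0.0092
gripper_force: 20.0
```

Request:
move_arm --pt "0 0 0 0 0.3" --pt "0 0 0 0 0.3" --pt "0 0 0 0 0.3"

```text
t: 15.6
position: [0.498, 0.0757, 0.0535]
tcp_rot: [3.139, -0.0, 1.706]
force: [-0.4, -0.2, 0.7]
opening: 0.0278
gripper_force: 0.0
```

Request:
move_arm --pt "0 0 -0.05 0 0.3" --pt "0 0 -0.05 0 0.3" --pt "0 0 -0.05 0 0.3" --pt "-0.0111 -0.0425 0 0 0" --pt "-0.0111 -0.0425 0 0 0" --pt "-0.011 -0.0425 0 0 0" --pt "0 0 0.0517 0 0" --pt "0 0 0.0516 0 0" --pt "0 0 0.0517 0 0"

```text
t: 16.73
position: [0.4489, 0.0555, 0.0505]
tcp_rot: [3.14, 0.0, 1.706]
force: [0.5, -0.3, 0.6]
opening: 0.0006
gripper_force: 0.0
```

Request:
move_arm --pt "0 0 0.0225 0 0" --pt "0 0 0.025 0 0" --pt "0 0 0 0 0"

```text
t: 17.1
position: [0.4481, 0.0555, 0.0313]
tcp_rot: [-3.141, -0.0, 1.706]
force: [0.0, 0.1, 0.7]
opening: 0.0006
gripper_force: 0.0
```

Request:
move_arm --pt "0.01 0 0 0 0" --pt "0.01 0 0 0 0" --pt "0 0 0 0 0"

```text
t: 17.48
position: [0.4478, 0.0634, 0.0321]
tcp_rot: [3.14, 0.001, 1.706]
force: [0.9, -0.5, 0.9]
opening: 0.0004
gripper_force: 0.7
```

Request:
move_arm --pt "0.01 0 0 0 0" --pt "0.01 0 0 0 0" --pt "0 0 0 0 0"

```text
t: 17.85
position: [0.4464, 0.0716, 0.0318]
tcp_rot: [3.141, -0.0, 1.706]
force: [0.6, -1.7, 2.7]
opening: 0.001
gripper_force: 1.0
```

Request:
move_arm --pt "0.01 0 0 0 0" --pt "0.01 0 0 0 0" --pt "0 0 0 0 0"

```text
t: 18.23
position: [0.4451, 0.0797, 0.0315]
tcp_rot: [3.141, -0.0, 1.706]
force: [0.3, -2.1, 1.0]
opening: 0.0005
gripper_force: 0.9
```

Request:
move_arm --pt "0.005 0 0 0 0" --pt "0 0 0 0 0"

```text
t: 18.48
position: [0.4448, 0.0812, 0.0315]
tcp_rot: [3.142, 0.0, 1.706]
force: [0.3, -2.9, 0.8]
opening: 0.0006
gripper_force: 1.5
```

Request:
move_arm --pt "0.004 0 0 0 0" --pt "0 0 0 0 0"

```text
t: 18.73
position: [0.4448, 0.0815, 0.0316]
tcp_rot: [-3.141, 0.003, 1.707]
force: [0.9, -8.1, 1.0]
opening: 0.0003
gripper_force: 4.3
```

Request:
move_arm --pt "0.003 0 0 0 0" --pt "0 0 0 0 0"

```text
t: 18.98
position: [0.4447, 0.0817, 0.0316]
tcp_rot: [-3.141, 0.005, 1.707]
force: [1.8, -12.5, 1.0]
opening: 0.0004
gripper_force: 6.4
```

Hard stop at y=0.0815, about 20 mm after contact and with 8–12 N, so the slide is home. Back off and return to the bar.

```bash
python3 - <<'E'
from h import *
plan((.4443,.0840,.0316,1.7065),[(.4456,.075,.0316,1.7065,0,1),(.4456,.075,.112,1.7065,.3,4),(.4967,.0755,.112,1.7065,.3,3),(.4967,.0755,.065,1.7065,.3,3),(.4967,.0755,.0527,1.7065,.3,1)])
E
```

```text
[[-0.0227,0.0002,0.0,-0.0,0],[-0.0,-0.0,-0.0502,-0.0,0.3],[-0.0,-0.0,-0.0503,-0.0,0.3],[-0.0,-0.0,-0.0503,-0.0,0.3],[-0.0,-0.0,-0.0502,-0.0,0.3],[-0.0054,0.0422,0.0,-0.0,0.3],[-0.0053,0.0423,0.0,-0.0,0.3],[-0.0054,0.0422,0.0,-0.0,0.3],[0.0,0.0,0.0392,-0.0,0.3],[0.0,0.0,0.0391,-0.0,0.3],[0.0,0.0,0.0392,-0.0,0.3],[0.0,0.0,0.0308,-0.0,0.3]]
end [0.4967 0.0755 0.0527 1.7065]
```

Request:
move_arm --pt "-0.0227 0.0002 0 0 0" --pt "0 0 -0.0502 0 0" --pt "0 0 -0.0503 0 0" --pt "0 0 -0.0503 0 0" --pt "0 0 -0.0502 0 0.3" --pt "-0.0054 0.0422 0 0 0.3" --pt "-0.0053 0.0423 0 0 0.3" --pt "-0.0054 0.0422 0 0 0.3" --pt "0 0 0 0 0.3"

```text
t: 20.1
position: [0.4965, 0.0758, 0.1113]
tcp_rot: [-3.14, -0.002, 1.706]
force: [-0.3, -0.3, 0.1]
opening: 0.0285
gripper_force: 0.0
```

```bash
python3 - <<'E'
from plant import status, eyes
import cv2,pickle,numpy as np
f=eyes.grab_frame("scene");s=status.sense();pickle.dump(f,open("s4.pkl","wb"));print(s['t'],s['position'],s['opening'],s['force'])
E
```

```text
20.15 [0.49594933 0.07581165 0.11120451] 0.028131528287506584 [-0.14243674 -0.49022295  0.33031532]
```

Request:
move_arm --pt "0 0 0.0392 0 0.3" --pt "0 0 0.0391 0 0.3" --pt "0 0 0.0392 0 0.3" --pt "0 0 0.03 0 0.3" --pt "0 0 0 0 0" --pt "0 0 0 0 0" --pt "0 0 0 0 0" --pt "0 0 0 0 0" --newtons 15

```text
t: 21.15
position: [0.4961, 0.0753, 0.0532]
tcp_rot: [-3.14, 0.0, 1.706]
force: [-5.4, -0.5, 4.7]
opening: 0.0094
gripper_force: 15.0
```

```bash
python3 - <<'E'
from h import *
R=.0877;a0=24.2;w=[];d=np.array([.9908,.134]) # case x
for k,th in enumerate([3,6,9,12,16,20,24,28,32,36,40,44,48,51,54,57]):
    a=np.radians(a0+th);a1=np.radians(a0)
    dx=R*(np.cos(a1)-np.cos(a));dz=R*(np.sin(a)-np.sin(a1))
    w.append((.4965+dx*d[0],.0755+dx*d[1],.0527+dz,1.7065,0,1))
plan((.4965,.0755,.0527,1.7065),w)
E
```

```text
[[-0.0,0.005,-0.0103,-0.0,0],[-0.0,0.0055,-0.0101,-0.0,0],[-0.0,0.006,-0.0098,-0.0,0],[-0.0,0.0066,-0.0094,-0.0,0],[-0.0,0.0094,-0.012,-0.0,0],[-0.0001,0.0103,-0.0114,-0.0,0],[0.0,0.011,-0.0106,-0.0,0],[0.0,0.0118,-0.0098,-0.0,0],[0.0,0.0124,-0.0089,-0.0,0],[-0.0,0.013,-0.0081,-0.0,0],[-0.0,0.0135,-0.0071,-0.0,0],[-0.0001,0.014,-0.0062,-0.0,0]]
[[0.0,0.0144,-0.0052,-0.0,0],[0.0,0.011,-0.0032,-0.0,0],[0.0,0.0112,-0.0026,-0.0,0],[-0.0,0.0113,-0.0021,-0.0,0]]
end [0.5625 0.0844 0.1034 1.7065]
```

Gripped. Now swing up along the hinge arc, checking the force early.

Request:
move_arm --pt "0 -0.002 0 0 0" --pt "0 0.005 -0.0103 0 0" --pt "0 0.0055 -0.0101 0 0" --pt "0 0.006 -0.0098 0 0" --pt "0 0 0 0 0"

```text
t: 21.78
position: [0.5024, 0.0762, 0.0655]
tcp_rot: [-3.141, -0.0, 1.706]
force: [-5.3, -1.4, 1.5]
opening: 0.0096
gripper_force: 15.0
```

Request:
move_arm --pt "0 0.0046 -0.0094 0 0" --pt "0 0.0094 -0.012 0 0" --pt "0 0.0103 -0.0114 0 0" --pt "0 0.011 -0.0106 0 0" --pt "0 0.0118 -0.0098 0 0"

```text
t: 22.4
position: [0.5206, 0.0789, 0.0874]
tcp_rot: [-3.139, -0.0, 1.706]
force: [-9.0, -1.1, 6.7]
opening: 0.0094
gripper_force: 15.0
```

Request:
move_arm --pt "0 0.0124 -0.0089 0 0" --pt "0 0.013 -0.0081 0 0" --pt "0 0.0135 -0.0071 0 0"

```text
t: 22.78
position: [0.5375, 0.0812, 0.098]
tcp_rot: [3.141, -0.0, 1.706]
force: [-6.3, -0.1, 6.7]
opening: 0.0095
gripper_force: 15.0
```

Request:
move_arm --pt "0 0.0125 -0.0092 0 0" --pt "0 0.0144 -0.0052 0 0" --pt "0 0 0 0 0"

```text
t: 23.15
position: [0.5485, 0.0826, 0.1028]
tcp_rot: [3.14, -0.0, 1.706]
force: [-3.2, 0.1, 5.4]
opening: 0.0095
gripper_force: 15.0
```

Request:
move_arm --pt "0 0.011 -0.0032 0 0" --pt "0 0.0112 -0.0026 0 0" --pt "0 0.008 -0.002 0 0" --pt "0 0 0 0 0" --pt "0 0 0 0 0"

```text
t: 23.78
position: [0.5596, 0.0841, 0.105]
tcp_rot: [3.141, -0.0, 1.706]
force: [-3.1, 2.8, 4.7]
opening: 0.0094
gripper_force: 15.0
```

```bash
python3 - <<'E'
from plant import status, eyes
import cv2,pickle,numpy as np
f=eyes.grab_frame("scene");g=eyes.grab_frame("top");s=status.sense();print(s['t'],s['position'],s['opening'],s['force'],s['gripper_force'])
L=cv2.resize(f["pixels"][150:280,240:400],None,fx=3,fy=3,interpolation=cv2.INTER_CUBIC)
R=cv2.resize(g["pixels"][170:265,250:380],None,fx=2.4,fy=2.4,interpolation=cv2.INTER_CUBIC)
o=np.zeros((390,480+R.shape[1],3),np.uint8);o[:,:480]=L;o[:R.shape[0],480:]=R
cv2.imwrite("pics/c5.png",cv2.convertScaleAbs(o,alpha=1.4,beta=5))
E
```

```text
23.875 [0.55946984 0.08409203 0.10502889] 0.009350646026300537 [-2.94218103  2.79492473  4.58182114] 15.019370913505554
```

View pics/c5.png

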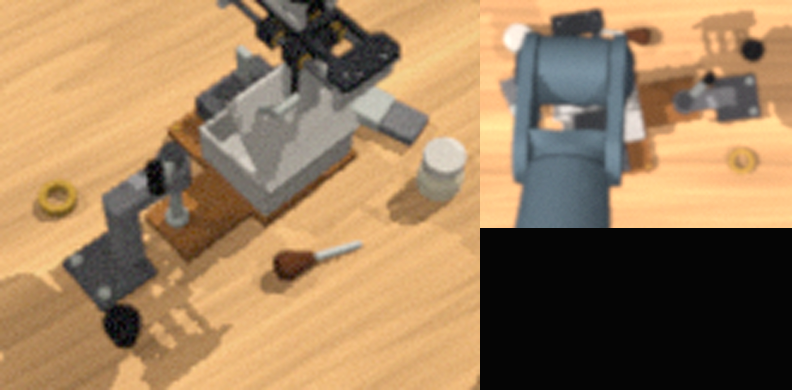

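The scene crop shows the lid standing open at the bar around (290,105), the pad still on the tongue at (178,215) and the bystanders where they were. From the bar's displacement the lid angle is about 55°, so I hand in.

```bash
python3 -c "
from plant import r
print(r.finish_job())"
```

```text
the job is handed in; nothing more can be done
None
```

The job is handed in: the crank was turned about 544° clockwise (to an estimated 10.3 rad) with the pad down on the board, the tug showed the lid caught, the thumb slide was pushed to its stop, and the lid is held open by its bar at about 55°, with nothing else seen to have moved.

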